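# Park the ear defenders on their charging hanger

## Task

The orange ear defenders are lying on their side on the bench. Stand them upright on their two cups on the table top and let go, then pick them up again and hang them by the headband over the padded rest of the charging hanger, one cup on each side of its sprung arm, so that their weight alone sinks the arm fully down to start the charging. Leave the other things on the bench where they are.

Things in the scene. Friction and masses are not known exactly. Their poses are not given: they have to be found in the camera images.
- ear_defenders: Rigid ear defenders, ~0.24 kg: orange cups with black cushions, black arched headband; 168 mm over the cups, 161 mm tall upright. Origin: midway between cups and headband, 80 mm above the cups' underside; own z towards the headband's middle, y from cup to cup, x across the headband. At the start own x points up, z is level. Standing, they right themselves if let go within 0.2 rad of upright.
- crown (a point): Middle of the top of the headband's padded crown (own z = +81 mm of the ear defenders; same axes). The crown is a flat-sided pad 34 mm along x, 50 mm along y and 21 mm thick along z; the arch falls away from it to the cups on either side, 30 mm wide.
- crown_under (a point): Middle of the crown's flat underside (own z = +60 mm; same axes), the face that lies on the hanger's rest when they hang.
- cup_a (a point): Centre of the +y cup with its cushion (own y = +63, z = -42 mm; same axes): a rounded block with flat faces and flat underside, 60 mm along x, 42 mm along y, 76 mm along z. The clear gap between the two cups is 84 mm. A grip across y on one cup carries the whole.
- cup_b (a point): Centre of the -y cup with its cushion (own y = -63, z = -42 mm; same axes), same size as the other.
- hanger: Charging hanger, fixed to the table: grey round foot 130 mm across, 11 mm high, slim column near its rim, and on it a sprung arm reaching back over the foot. Origin: on the table below the middle of the arm's rest; z up, own x level from the arm's free tip (x = -53 mm, nothing beyond) to the column (x = +75 mm; head from x = 60 mm on, 36 mm wide, 165 mm high).
- rest (a point): Middle of the top of the arm's black padded rest, 167 mm above the table with the arm up, 160 mm with it down. Rest 56 mm along own x, 26 mm along y, between two low lips (6 mm thick, 3.5 mm above the rest, centred 31 mm either way along x). Own x runs along the arm towards the column, z up.
- hanger_arm (a joint): Angle of the sprung arm at its hinge by the column, rad: 0 = up (free tip raised by 0.10 rad), 0.10 = fully down, level. About 0.4 N on the rest starts it down and 1 N takes it fully down, so the hung ear defenders sink it; without them it rises again.
- tin_wax: Round gold-lidded tin, 60 mm across, 20 mm high; bystander at the front of the table.
- tin_dye: Round red-lidded tin, 44 mm across, 18 mm high; bystander at the front.
- blue_spool: Blue thread spool, 29 mm across, 46 mm high; bystander at the front.
- red_spool: Red thread spool, 29 mm across, 46 mm high; bystander at the front.
- eyelet_jar: Clear jar with black lid, 45 mm across, 56 mm high; bystander at the front right.
- tape_roll: Roll of brown tape lying flat, 72 mm across, 24 mm high; bystander at the front left.
- mallet: Wooden mallet lying along the back edge, 197 mm long, 72 mm over the head, 43 mm high; bystander.

How it is judged:
By the outcome, as a careful person would: the job done as asked, in the order asked, and still so for the second after the job is handed in, with the robot touching nothing.
It also fails if it takes over 72 s, if anything falls off the work surface, if the arm or the gripper's body presses on something with over 40 N, if the wrist force passes 120 N, or if a joint passes its speed limit or range.

## Robot

A 7-joint arm with a two-finger parallel gripper is mounted at the origin on a cart in front of the work surface, level with it; the furniture and walls round the work are solid. World frame = base frame: x ahead of the robot, y to its left, z up, the work surface at z = 0. Lengths are in m, angles in rad, forces in N, time in s.
With the tool pointing down it reaches from about 0.4 to 0.9 m from the base axis. Payload 5.5 kg.
Tool frame: the origin (TCP) lies on the centre line of the jaws, within the pads' length; the fingertips stand 11 mm ahead of it and the grasp point (between the pads) lies 8 mm behind it; z points along the fingers, y is the line along which they close (so a half turn about z gives the same grasp; the last joint's range is limited). The gripper opens to 92 mm and grips with 3 to 60 N. Pads are 19 mm wide; open, the fingers measure 130 mm over their backs; the gripper's body (75 mm by 190 mm) begins 47 mm behind the grasp point.
Start: joints at [-1.01, 0.501, -0.427, 1.55, 0.221, 1.138, -0.21], TCP at [0.191, 0.621, 0.238] pointing down, gripper open.
Joint ranges: [-2.88, 2.88], [-0.31, 2.03], [-1.54, 1.56], [0.2, 2.42], [-1.41, 4.55], [0.19, 2.02], [-2.57, 2.57]. Speed limits (rad/s): [2.57, 2.57, 3.14, 3.14, 3.14, 3.14, 3.14].

## Interface

Orientations are given as a unit quaternion [x, y, z, w].
In Python, from cell import r, vision gives the robot as it stands.
- The arm moves only by the tool apply_moves, never from a script. Its argument "commands" is a list that holds one entry, the list of rows, each a list of 5 numbers: the opening, from 0 (shut) to 1 (fully open), then the shift along the world's x, y, z in cm, then the turn about the world's z in rad. In form: [[[jaw, tx, ty, tz, yaw], ...]]. A call has 1 to 12 rows; each row is the pose to reach, as a shift and turn from the pose commanded when the call began; what a row does not reach only later rows make up. A row lasts 1/12 s, in which the tool goes at most 41.7 mm and 7.16 degrees, less where a joint would pass 70% of its speed; a pose out of reach is approached as far as the arm can. A call with a gripper value outside its range is refused whole. The fingers move at their own pace and stop on an object; "squeeze" is the grip in N (left out, the last holds). Time passes only in rows, so rows that repeat a pose let the fingers close. It gives the time, the measured TCP pose, the force, the opening and the grip force at its end, in the units of the state.
- r.state(): the state, without advancing time (a new reading comes with each control period).
- vision.capture(name): name is "scene" or "top"; returns (picture, depth): 420x560x3 uint8, red, green, blue; 420x560 float32, m along the optical axis (not along the pixel's ray), 0 where there is no reading.
- vision.get_calibration(name): a dict with "fx", "fy", "cx", "cy" (pixels), "extrinsics" (4x4, takes a point from world to camera coordinates). Camera axes: x right, y up, looking along -z (the intrinsics and any distortion apply to the point x, -y, -z); pixel columns grow to the right and rows downward; lengths in m; the calibration is good to about 2 mm. A picture is of the moment at which its call begins. get_calibration takes no time and is no camera call.
- r.close_job(): hands the job in; it is judged then, once.
The state is a dict: "t": time; "joints": joint angles; "dq": joint speeds; "joint_efforts": joint torques, N m; "ee_pos": TCP position; "eef_rot": TCP orientation; "contact_force": force on the tool from outside, world axes, zero at the start; "moment": the same for the moment, N m; "gripper_width": finger opening in m; "grasp_force": force on a finger pad.
Only numpy, scipy, OpenCV 4.12 (cv2) and the standard library are available. Lean on these libraries where they do the work, as an engineer would, in place of code of your own. Each camera call takes 0.05 s, during which the arm holds its last target. There are 200 camera calls.

## Working session

There is one attempt and no reset: what is moved stays moved. The work goes in short steps, Python scripts to look and compute and a tool call to move; the robot and the scene stay as the last step left them, time stands still between calls to the robot, and variables do not carry over. Pictures are saved under pics/ and viewed, at most 10 in all, crops included, and the job is handed in when it is done.

Besides the shell and the picture viewer there is one more tool, called after "Emit:" by a JSON object that holds its "method" and its "body", one argument or row to a line. apply_moves: Moves the arm, as the interface text tells. Its arguments: {"type":"object","properties":{"commands":{"type":"array"},"squeeze":{"type":"number"}},"required":["commands"]}

```bash
ls; mkdir -p pics; cat > h.py <<'E'
import numpy as np,cv2
from cell import r,vision
def cap(n,f=None):
    im,d=vision.capture(n)
    if f: cv2.imwrite('pics/'+f,im[:,:,::-1])
    return im,d
def pts(n,d,v=None):
    c=vision.get_calibration(n);E=np.array(c['extrinsics'])
    vv,uu=np.mgrid[0:420,0:560]
    P=np.stack([(uu-c['cx'])/c['fx']*d,-(vv-c['cy'])/c['fy']*d,-d],-1)
    return (P-E[:3,3])@E[:3,:3]
E
python3 - <<'E'
from h import *
for n in('scene','top'):
    im,d=cap(n,n+'0.png'); c=vision.get_calibration(n); E=np.array(c['extrinsics'])
    print({k:c[k] for k in c if k!='extrinsics'}, -E[:3,:3].T@E[:3,3], E[:3,:3].round(2).tolist())
    np.savez(n+'0.npz',im=im,d=d)
a=cv2.imread('pics/scene0.png');b=cv2.imread('pics/top0.png')
print(r.state())
E
```

```text
pics
{'fx': 437.8998208341285, 'fy': 437.8998208341285, 'cx': 282.6791343021516, 'cy': 217.91702160243636} [ 0.17667642 -0.56161906  0.68831846] [[0.83, -0.56, -0.02], [0.38, 0.53, 0.76], [-0.41, -0.64, 0.65]]
{'fx': 385.0530226470616, 'fy': 385.0530226470616, 'cx': 271.3875105233809, 'cy': 200.66291932064732} [0.37527669 0.0047632  0.9735779 ] [[-0.05, -1.0, 0.0], [0.98, -0.05, 0.2], [-0.2, 0.01, 0.98]]
{'t': 0.1, 'joints': array([-1.00980963,  0.50177612, -0.42680576,  1.55133984,  0.22080287,
        1.13830117, -0.21031375]), 'dq': array([ 0.00070435, -0.00201378, -0.00067575, -0.00336606,  0.00012444,
        0.00166775,  0.00084357]), 'joint_efforts': array([-1.07800442e-02, -5.67877221e+01, -5.83790839e+00, -2.79917943e+01,
       -6.89027365e-02,  2.41350546e-02,  5.42357975e-05]), 'ee_pos': array([0.19057251, 0.62079417, 0.23677043]), 'eef_rot': array([ 1.48327368e-01,  9.88937919e-01, -8.70197239e-04, -1.62828835e-04]), 'contact_force': array([ 1.23389839, -0.63358498, -0.53284883]), 'moment': array([0.02694134, 0.01456328, 0.02104976]), 'grasp_force': 0.0, 'gripper_width': 0.09202790850512865}
```

View pics/scene0.png

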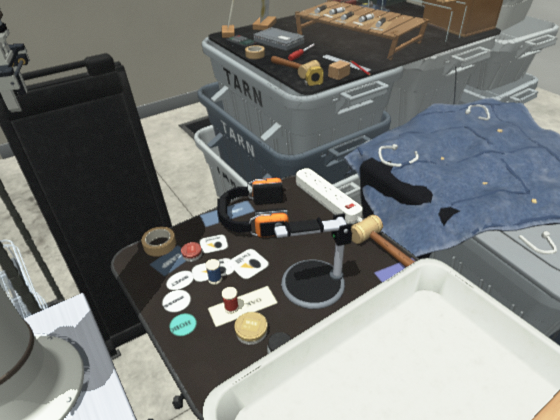

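View pics/top0.png

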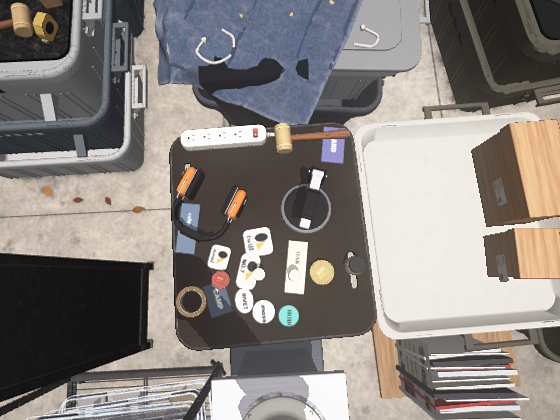

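```bash
python3 - <<'E'
from h import *
Z={n:np.load(n+'0.npz') for n in('scene','top')}
t=Z['top']; P=pts('top',t['d'])
hs=cv2.cvtColor(t['im'],cv2.COLOR_RGB2HSV)
o=((hs[...,0]>5)&(hs[...,0]<18)&(hs[...,1]>180)&(hs[...,2]>150)).astype(np.uint8)
o[:,:150]=0;o[:150]=0;o[:,260:]=0
n,l,s,c=cv2.connectedComponentsWithStats(o)
for i in range(1,n):
    if s[i,4]>30: print('orange',s[i],np.median(P[l==i],0),P[l==i].min(0),P[l==i].max(0))
# headband / all points with z>8mm in ROI
m=(P[...,2]>0.012)&(P[...,2]<0.2)
roi=np.zeros_like(m);roi[150:250,165:255]=1
m1=m&roi
q=P[m1]; print(len(q),q.min(0),q.max(0))
rect=cv2.minAreaRect((q[:,:2]*1000).astype(np.float32));print(rect, cv2.boxPoints(rect))
roi2=np.zeros_like(m);roi2[155:240,270:345]=1
q=P[m&roi2];print('hanger',q.min(0),q.max(0))
for a,b in((.012,.1),(.1,.155),(.155,.2)):
    k=q[(q[:,2]>a)&(q[:,2]<b)];print(a,len(k), k.mean(0) if len(k) else 0, cv2.minAreaRect((k[:,:2]*1000).astype(np.float32)))
a=cv2.resize(t['im'][150:250,160:350],None,fx=4,fy=4,interpolation=2)
b=cv2.resize(Z['scene']['im'][170:310,200:400],None,fx=3.8,fy=3.8,interpolation=2)[:,:760]
# height map plan view of lying object, 1px=1mm? 
cv2.imwrite('pics/za.png',a[:,:,::-1]);cv2.imwrite('pics/zb.png',b[:,:,::-1])
E
```

```text
1765 [0.47427047 0.05532329 0.01217772] [0.65785649 0.23967937 0.06508871]
((555.2283935546875, 162.55227661132812), (174.54734802246094, 159.74105834960938), 61.81044006347656) [[443.60413  123.36023 ]
 [584.3982    47.900116]
 [666.85266  201.74432 ]
 [526.0586   277.20444 ]]
hanger [ 0.47602983 -0.15069908  0.01200183] [ 0.61603825 -0.03380878  0.17526769]
0.012 209 [ 0.54968301 -0.09104828  0.01335314] ((546.3531494140625, -89.082275390625), (111.34710693359375, 113.51795196533203), 51.97136306762695)
0.1 92 [ 0.59486627 -0.10615881  0.14388292] ((592.8604736328125, -108.36611938476562), (38.1178092956543, 44.589698791503906), 81.55457305908203)
0.155 708 [ 0.54116195 -0.08994626  0.16446173] ((543.8518676757812, -91.30979919433594), (35.94775390625, 138.4702911376953), 71.6778793334961)
```

View pics/za.png

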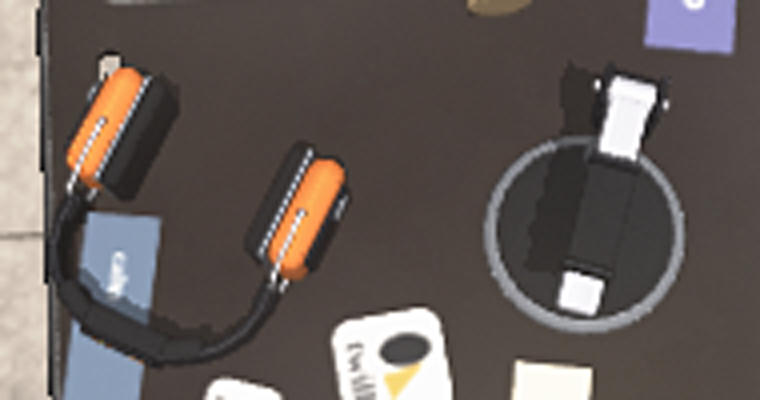

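View pics/zb.png

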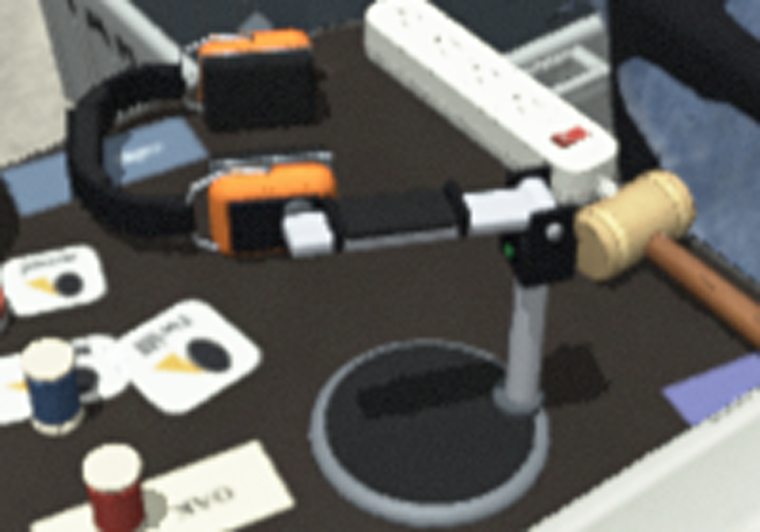

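```bash
python3 - <<'E'
from h import *
t=np.load('top0.npz');P=pts('top',t['d']);im=t['im']
hs=cv2.cvtColor(im,cv2.COLOR_RGB2HSV)
roi=np.zeros(im.shape[:2],bool);roi[155:250,165:255]=1
z=P[...,2]
cup=P[roi&(z>.055)&(z<.075)][:,:2]
print(len(cup)); lab=cv2.kmeans((cup*1000).astype(np.float32),2,None,(3,50,.1),5,0)
C=[]
for i in(0,1):
    k=cup[lab[1].ravel()==i]; C.append(k.mean(0)); print('cup',k.mean(0),cv2.minAreaRect((k*1000).astype(np.float32)))
a,b=C if C[0][1]>C[1][1] else C[::-1]
y=(a-b);L=np.hypot(*y);y/=L;zz=np.array([-y[1],y[0]]);m=(a+b)/2
print('y',y,'sep',L,'z',zz,'o',m+.042*zz,'ang y',np.arctan2(y[1],y[0]))
o=m+.042*zz
q=P[roi&(z>.034)&(z<.075)]
l=np.c_[(q[:,:2]-o)@y,(q[:,:2]-o)@zz]*1000
G=np.full((26,26),' .',object)
for (u,v),h in zip(l,q[:,2]):
    i,j=int((100-v)//8),int((u+100)//8)
    if 0<=i<26 and 0<=j<26: G[i,j]='%2d'%(h*1000)
print('\n'.join(f'{100-8*i:4d} '+' '.join(x) for i,x in enumerate(G)))
# crown z extents per y column
for u in range(-24,25,8):
    s=l[abs(l[:,0]-u)<4]; s=s[s[:,1]>30]; print(u,s[:,1].min().round(1),s[:,1].max().round(1))
print('table edge', P[200,172],P[235,173])
roi=np.zeros(im.shape[:2],bool);roi[155:240,270:345]=1
k=roi&(z>.15)&(z<.19)
q=P[k]; c=q.mean(0); w=np.linalg.svd(q[:,:2]-c[:2])[2][0]; w*=np.sign(w[0])
print('arm',c,w,np.arctan2(w[1],w[0]))
s=(q[:,:2]-c[:2])@w; n=(q[:,:2]-c[:2])@np.array([-w[1],w[0]]); V=hs[k][:,2]
for a in range(-80,90,5):
    e=(s*1000>=a)&(s*1000<a+5)
    if e.any(): print(a,e.sum(),(n[e].min()*1e3).round(),(n[e].max()*1e3).round(),'z',(q[e,2].mean()*1e3).round(1),'V',V[e].mean().round())
E
```

```text
728
cup [0.56372046 0.0886658 ] ((561.0181884765625, 89.6820068359375), (36.40681457519531, 80.68204498291016), 61.796531677246094)
cup [0.62083566 0.19541384] ((617.4216918945312, 197.51634216308594), (35.86927795410156, 81.79984283447266), 63.187461853027344)
y [0.47176399 0.88172486] sep 0.12106729637264792 z [-0.88172486  0.47176399] o [0.55524562 0.16185391] ang y 1.0795060014455293
 100  .  .  .  .  .  .  .  .  .  .  .  .  .  .  .  .  .  .  .  .  .  .  .  .  .  .
  92  .  .  .  .  .  .  .  .  .  .  .  .  .  .  .  .  .  .  .  .  .  .  .  .  .  .
  84  .  .  .  .  .  .  .  .  . 39 43 38 45 45 38 44  .  .  .  .  .  .  .  .  .  .
  76  .  .  .  .  .  .  . 35 37 37 43 47 46 49 47 44 45 44  .  .  .  .  .  .  .  .
  68  .  .  .  .  .  . 37 42 45 49 46 47 44 43 48 45 46 43 46  .  .  .  .  .  .  .
  60  .  .  .  .  . 34 47 48 47 39 46 44 44 46 46 43 39 46 47 46  .  .  .  .  .  .
  52  .  .  .  . 37 39  . 42  .  .  .  .  .  .  .  .  . 42  . 42 45  .  .  .  .  .
  44  .  .  .  . 34 43  .  .  .  .  .  .  .  .  .  .  .  .  . 36 43 44  .  .  .  .
  36  .  .  . 34 45  .  .  .  .  .  .  .  .  
[... 1933 characters left out ...]
0 z 169.8 V 63.0
-35 25 -13.0 11.0 z 169.1 V 63.0
-30 30 -12.0 12.0 z 168.4 V 62.0
-25 28 -13.0 12.0 z 167.9 V 62.0
-20 25 -12.0 13.0 z 166.9 V 61.0
-15 27 -13.0 12.0 z 166.8 V 61.0
-10 26 -12.0 13.0 z 166.7 V 60.0
-5 29 -13.0 12.0 z 166.2 V 60.0
0 25 -13.0 13.0 z 165.6 V 60.0
5 29 -12.0 12.0 z 165.0 V 60.0
10 35 -14.0 13.0 z 165.4 V 52.0
15 14 -12.0 13.0 z 167.0 V 103.0
20 21 -10.0 11.0 z 158.4 V 235.0
25 19 -11.0 9.0 z 158.1 V 245.0
30 23 -10.0 11.0 z 156.9 V 238.0
35 21 -11.0 10.0 z 156.5 V 238.0
40 19 -10.0 9.0 z 156.7 V 249.0
45 39 -18.0 18.0 z 157.3 V 161.0
50 40 -18.0 17.0 z 157.1 V 196.0
55 42 -20.0 20.0 z 157.5 V 193.0
60 29 -18.0 17.0 z 158.1 V 150.0
65 11 -18.0 16.0 z 160.1 V 70.0
```

```bash
python3 - <<'E'
from h import *
for n in('top','scene'):
    t=np.load(n+'0.npz');P=pts(n,t['d']);P=P[t['d']>0]
    for y in np.arange(.05,.8,.05):
        print(n,round(y,2),[ (lambda k:round(float(k[:,2].max()),2) if len(k) else None)(P[(abs(P[:,1]-y)<.025)&(abs(P[:,0]-x)<.05)]) for x in (.1,.2,.3,.4,.5,.6,.7)])
E
```

```text
top 0.05 [0.03, 0.0, 0.01, 0.05, 0.05, 0.06, 0.04]
top 0.1 [0.01, 0.01, 0.01, 0.02, 0.06, 0.06, 0.04]
top 0.15 [0.0, 0.01, 0.03, 0.03, 0.05, 0.06, 0.04]
top 0.2 [-0.02, 0.0, 0.03, 0.03, 0.05, 0.07, 0.06]
top 0.25 [-0.02, 0.0, 0.03, 0.03, 0.05, 0.05, 0.01]
top 0.3 [-0.57, None, None, None, None, None, None]
top 0.35 [-0.57, None, None, None, None, None, None]
top 0.4 [-0.57, -0.69, -0.69, -0.7, -0.69, None, None]
top 0.45 [-0.57, -0.69, -0.69, -0.69, -0.69, -0.69, -0.69]
top 0.5 [-0.57, -0.6, -0.6, -0.6, -0.59, -0.69, -0.69]
top 0.55 [-0.37, -0.38, -0.38, -0.35, -0.34, -0.69, -0.69]
top 0.6 [-0.12, -0.13, -0.13, -0.11, -0.08, -0.69, -0.69]
top 0.65 [0.0, 0.01, 0.02, 0.04, 0.04, -0.69, -0.69]
top 0.7 [-0.57, None, None, None, -0.69, -0.69, -0.69]
top 0.75 [-0.19, None, None, None, -0.69, -0.69, -0.69]
scene 0.05 [0.12, 0.0, 0.0, 0.05, 0.05, 0.06, 0.04]
scene 0.1 [0.01, 0.0, 0.0, 0.02, 0.06, 0.06, 0.04]
scene 0.15 [0.0, 0.0, 0.03, 0.03, 0.05, 0.06, 0.06]
scene 0.2 [0.14, 0.0, 0.03, 0.03, 0.05, 0.06, 0.06]
scene 0.25 [0.14, 0.0, 0.03, 0.02, 0.05, 0.05, 0.0]
scene 0.3 [-0.69, -0.69, -0.69, None, None, None, None]
scene 0.35 [-0.69, -0.69, -0.69, None, None, None, None]
scene 0.4 [-0.69, -0.69, -0.69, None, None, None, None]
scene 0.45 [-0.69, -0.69, -0.69, None, None, None, None]
scene 0.5 [-0.61, 0.34, -0.61, None, None, None, None]
scene 0.55 [-0.35, 0.39, -0.51, None, None, None, None]
scene 0.6 [-0.11, 0.43, -0.11, -0.09, -0.09, None, None]
scene 0.65 [0.14, 0.43, 0.16, 0.18, 0.19, None, None]
scene 0.7 [0.2, 0.34, 0.33, 0.26, 0.24, None, None]
scene 0.75 [-0.06, 0.22, 0.22, 0.26, 0.23, None, None]
```

Emit:
{"method": "apply_moves", "body": {
  "commands": [
    [[0.6,2.5,-3.6,-0.5,-0.12],[0.6,5,-7.1,-1,-0.24],[0.6,7.6,-10.6,-1.5,-0.36],[0.6,10.1,-14.2,-2,-0.48],[0.6,12.7,-17.7,-2.5,-0.6],[0.6,15.2,-21.3,-3,-0.72],[0.6,17.7,-24.8,-4,-0.84],[0.6,20.3,-28.4,-5,-0.96],[0.6,22.8,-32,-6,-1.08],[0.6,25.3,-35.5,-7,-1.2],[0.6,27.9,-39,-8,-1.32],[0.6,30.4,-42.6,-9,-1.44]]
  ],
  "squeeze": 4
}}

```text
t: 1.1
ee_pos: [0.4774, 0.2189, 0.1543]
eef_rot: [0.765, 0.643, -0.0, 0.0]
contact_force: [0.2, 0.9, -0.6]
gripper_width: 0.0552
grasp_force: 0.0
```

Emit:
{"method": "apply_moves", "body": {
  "commands": [
    [[0.6,0,0,0,-0.11],[0.6,0,0,0,-0.22],[0.6,0,0,0,-0.324],[0.6,0,0,0,-0.324]]
  ]
}}

```text
t: 1.43
ee_pos: [0.4766, 0.2202, 0.1544]
eef_rot: [0.859, 0.512, -0.0, 0.0]
contact_force: [0.1, 0.2, -0.3]
gripper_width: 0.0554
grasp_force: 0.0
```

Emit:
{"method": "apply_moves", "body": {
  "commands": [
    [[0.6,0.9,-1.3,-2,0.005],[0.6,1.8,-2.6,-4,0.005],[0.6,1.8,-2.6,-7,0.005],[0.6,1.8,-2.6,-10,0.005],[0.6,1.8,-2.6,-12.5,0.005],[0.6,1.8,-2.6,-13.6,0.005],[0.6,1.8,-2.6,-13.6,0.005]]
  ]
}}

```text
t: 2.02
ee_pos: [0.4923, 0.194, 0.0162]
eef_rot: [0.856, 0.517, -0.003, -0.0]
contact_force: [-1.1, -0.4, 1.1]
gripper_width: 0.0552
grasp_force: 0.0
```

```bash
python3 - <<'E'
from h import *
a,_=cap('top');b,_=cap('scene');
a=cv2.resize(a[130:270,150:300],None,fx=2.6,fy=2.6);b=cv2.resize(b[150:290,180:330],None,fx=2.6,fy=2.6)
cv2.imwrite('pics/c1.png',np.hstack([a,b])[:,:,::-1]);print(r.state()['ee_pos'])
E
```

```text
[0.49489388 0.19496386 0.01914255]
```

View pics/c1.png

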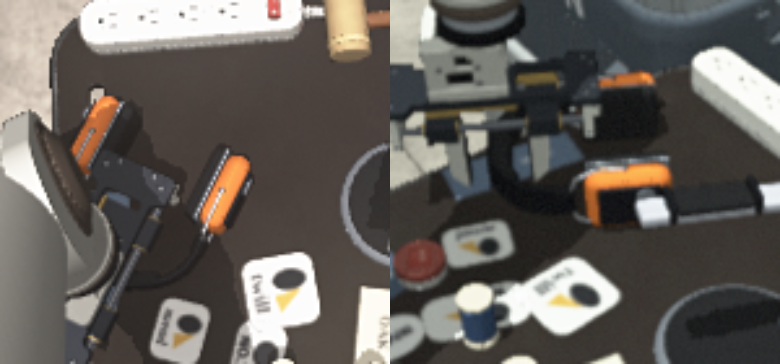

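Emit:
{"method": "apply_moves", "body": {
  "commands": [
    [[0,0,0,0,0],[0,0,0,0,0],[0,0,0,0,0],[0,0,0,0,0],[0,0,0,0,0],[0,0,0,0,0]]
  ],
  "squeeze": 4
}}

```text
t: 2.62
ee_pos: [0.4949, 0.1949, 0.0192]
eef_rot: [0.856, 0.516, 0.0, -0.0]
contact_force: [-0.7, 0.5, 2.1]
gripper_width: 0.0215
grasp_force: 4.0
```

Emit:
{"method": "apply_moves", "body": {
  "commands": [
    [[0,0.2,-0.1,0.8,0],[0,0.5,-0.3,1.6,0],[0,0.8,-0.4,2.4,0],[0,1.2,-0.6,3.2,0],[0,1.6,-0.8,4,0],[0,1.6,-0.8,4,0]]
  ]
}}

```text
t: 3.12
ee_pos: [0.5135, 0.1863, 0.0611]
eef_rot: [0.857, 0.516, 0.002, 0.001]
contact_force: [0.1, -0.6, -2.2]
gripper_width: 0.0289
grasp_force: 4.0
```

Emit:
{"method": "apply_moves", "body": {
  "commands": [
    [[0,0.6,-0.3,1,0],[0,1.3,-0.7,2,0],[0,2,-1,3,0],[0,2.7,-1.4,4,0],[0,3.4,-1.8,5,0],[0,4.1,-2.2,6,0],[0,4.8,-2.5,7,0],[0,5.5,-2.9,8,0],[0,6.2,-3.3,9,0],[0,6.2,-3.3,9,0]]
  ]
}}

```text
t: 3.95
ee_pos: [0.5754, 0.1525, 0.151]
eef_rot: [0.857, 0.515, 0.002, 0.001]
contact_force: [-1.6, -0.6, 4.3]
gripper_width: 0.0394
grasp_force: 4.0
```

```bash
python3 - <<'E'
from h import *
a,_=cap('top');b,_=cap('scene');
a=cv2.resize(a[130:270,150:300],None,fx=2.6,fy=2.6);b=cv2.resize(b[120:260,190:340],None,fx=2.6,fy=2.6)
cv2.imwrite('pics/c2.png',np.hstack([a,b])[:,:,::-1]);s=r.state();print(s['ee_pos'],s['gripper_width'],s['contact_force'])
E
```

```text
[0.57296064 0.1537582  0.14949622] 0.03918438412300577 [-1.77722241 -0.60795077  5.09165091]
```

View pics/c2.png

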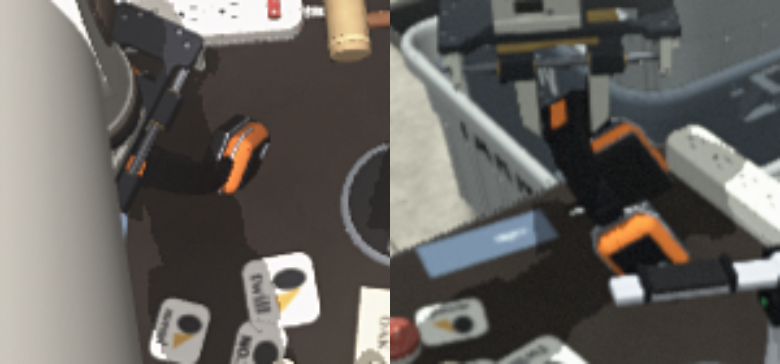

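Emit:
{"method": "apply_moves", "body": {
  "commands": [
    [[0,0,0,1,0],[0,0,0,2,0],[0,0,0,3,0],[0,0,0,4,0],[0,0,0,4,0],[0,0,0,4,0],[0,0,0,4,0]]
  ]
}}

```text
t: 4.63
ee_pos: [0.5729, 0.1538, 0.1892]
eef_rot: [0.856, 0.516, 0.0, 0.0]
contact_force: [0.6, 0.2, -0.6]
gripper_width: 0.0092
grasp_force: 0.0
```

```bash
python3 - <<'E'
from h import *
a,_=cap('top');b,_=cap('scene');
a=cv2.resize(a[130:270,150:300],None,fx=2.6,fy=2.6);b=cv2.resize(b[120:260,190:340],None,fx=2.6,fy=2.6)
cv2.imwrite('pics/c3.png',np.hstack([a,b])[:,:,::-1]);s=r.state();print(s['ee_pos'],s['gripper_width'],s['contact_force'],s['moment'])
E
```

```text
[0.57253311 0.15365235 0.18852065] 0.0018358331258675946 [-0.10992233  0.69653489 -0.17886473] [-0.10334524  0.13206083 -0.0064103 ]
```

View pics/c3.png

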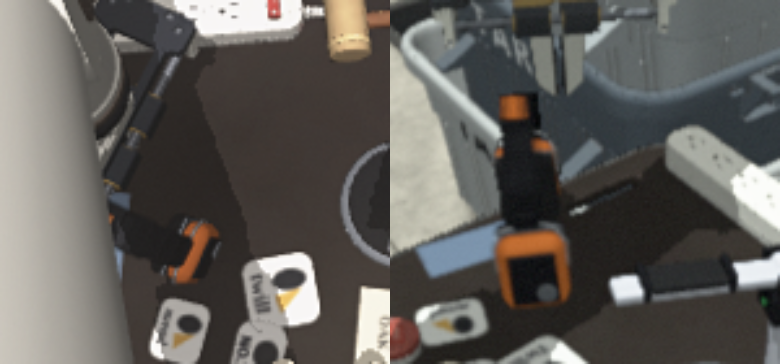

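Emit:
{"method": "apply_moves", "body": {
  "commands": [
    [[0.6,0,0,4,0],[0.6,0,0,6,0],[0.6,0,0,8,0],[0.6,-3,2,8,0],[0.6,-6,4,8,0],[0.6,-9,6,8,0],[0.6,-12,8,8,0],[0.6,-12,8,8,0]]
  ]
}}

```text
t: 5.4
ee_pos: [0.4463, 0.2388, 0.2683]
eef_rot: [0.854, 0.52, -0.001, -0.002]
contact_force: [-1.0, 0.4, 0.1]
gripper_width: 0.0508
grasp_force: 0.0
```

```bash
python3 - <<'E'
from h import *
im,d=cap('scene','s4.png');P=pts('scene',d)
im2,d2=cap('top');P2=pts('top',d2)
a=cv2.resize(im2[130:270,150:300],None,fx=2.6,fy=2.6);b=cv2.resize(im[120:260,190:340],None,fx=2.6,fy=2.6)
cv2.imwrite('pics/c4.png',np.hstack([a,b])[:,:,::-1])
for n,i,p in(('scene',im,P),('top',im2,P2)):
    hs=cv2.cvtColor(i,cv2.COLOR_RGB2HSV)
    o=(hs[...,0]>5)&(hs[...,0]<18)&(hs[...,1]>180)&(hs[...,2]>110)&(p[...,0]>.35)&(p[...,0]<.66)&(p[...,1]>0)&(p[...,1]<.3)&(p[...,2]>.005)
    k,l,s,c=cv2.connectedComponentsWithStats(o.astype(np.uint8))
    for j in range(1,k):
        if s[j,4]>20: print(n,s[j],np.percentile(p[l==j],[2,50,98],axis=0).round(3).tolist())
E
```

```text
scene [237 157   6   9  36] [[0.531, 0.155, 0.16], [0.543, 0.175, 0.161], [0.553, 0.185, 0.163]]
scene [233 210  26  27 195] [[0.483, 0.089, 0.013], [0.512, 0.102, 0.056], [0.534, 0.119, 0.076]]
```

View pics/c4.png

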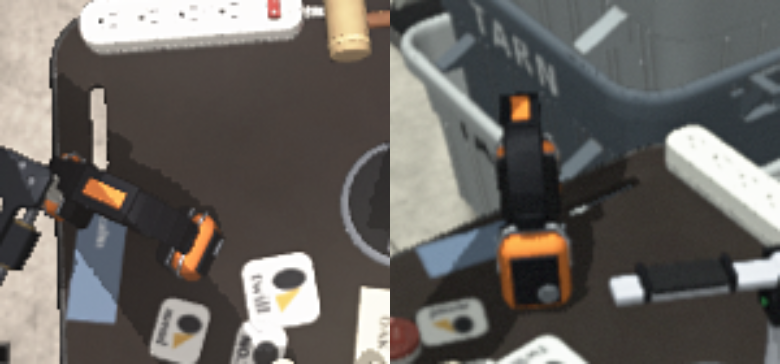

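```bash
cat > crown.py <<'E'
from h import *
def crown():
    for n in('top','scene'):
        im,d=cap(n);p=pts(n,d)
        m=(p[...,0]>.45)&(p[...,0]<.66)&(p[...,1]>.05)&(p[...,1]<.3)
        q=p[m&(p[...,2]>.14)&(p[...,2]<.175)]
        print(n,len(q),cv2.minAreaRect((q[:,:2]*1e3).astype(np.float32)),np.percentile(q,[2,50,98],axis=0).round(3).tolist())
        hs=cv2.cvtColor(im,cv2.COLOR_RGB2HSV)
        o=p[m&(p[...,2]>.14)&(p[...,2]<.175)&(hs[...,1]>150)&(hs[...,2]>100)]
        if len(o)>5: print(' mark',len(o),o.mean(0),cv2.minAreaRect((o[:,:2]*1e3).astype(np.float32)))
        w=p[m&(p[...,2]>.02)&(p[...,2]<.165)]
        print(' all',cv2.minAreaRect((w[:,:2]*1e3).astype(np.float32)))
        u=np.linalg.svd(q[:,:2]-q[:,:2].mean(0))[2][0];print(' dir',u,np.arctan2(u[1],u[0]),q[:,:2].mean(0))
crown()
s=r.state();print(s['ee_pos'],s['eef_rot'])
E
python3 crown.py
```

```text
top 699 ((542.0442504882812, 170.8185577392578), (108.92678833007812, 34.24554443359375), 62.62783432006836) [[0.51, 0.124, 0.141], [0.537, 0.163, 0.159], [0.572, 0.208, 0.164]]
 mark 106 [0.54219695 0.17193706 0.16171745] ((549.6947021484375, 181.57989501953125), (59.79248809814453, 19.089672088623047), 53.25294876098633)
 all ((538.9841918945312, 166.79843139648438), (163.27650451660156, 62.686058044433594), 62.915199279785156)
 dir [-0.50118632 -0.8653394 ] -2.0957654930539333 [0.53852442 0.16424499]
scene 429 ((535.423095703125, 158.38180541992188), (82.63302612304688, 33.95322799682617), 62.49444580078125) [[0.509, 0.122, 0.141], [0.532, 0.149, 0.157], [0.56, 0.193, 0.162]]
 mark 62 [0.54161887 0.16879629 0.16094591] ((534.8583374023438, 161.3782958984375), (55.41923522949219, 19.69305419921875), 51.871334075927734)
 all ((539.111572265625, 165.44515991210938), (164.72323608398438, 64.11709594726562), 62.53748321533203)
 dir [-0.45293556 -0.89154326] -2.0408515943087764 [0.53240342 0.15229813]
[0.45344451 0.23304838 0.26876539] [8.56661736e-01 5.15878447e-01 9.70439741e-05 2.98905647e-04]
```

Emit:
{"method": "apply_moves", "body": {
  "commands": [
    [[0.6,-2,2,0,0],[0.6,-4,4,0,0],[0.6,-6,6,0,0],[0.6,-8,9,0,0],[0.6,-8,12,0,0],[0.6,-8,12,0,0]]
  ]
}}

```text
t: 6.1
ee_pos: [0.3718, 0.3593, 0.269]
eef_rot: [0.855, 0.518, 0.001, -0.002]
contact_force: [-0.7, 1.3, 0.6]
gripper_width: 0.0551
grasp_force: 0.0
```

```bash
python3 crown.py
```

```text
top 749 ((542.0745849609375, 170.8052520751953), (110.38719940185547, 34.34543228149414), 62.52549362182617) [[0.51, 0.124, 0.141], [0.539, 0.167, 0.158], [0.572, 0.218, 0.164]]
 mark 104 [0.54253717 0.17256909 0.16158769] ((545.1965942382812, 185.32009887695312), (58.90717315673828, 33.18785858154297), 55.43317794799805)
 all ((541.6119995117188, 170.36309814453125), (172.3340301513672, 63.404842376708984), 62.61752700805664)
 dir [0.46147159 0.88715499] 1.0911430655372867 [0.53990199 0.16817351]
scene 427 ((535.8670654296875, 159.09396362304688), (80.5308609008789, 33.8116455078125), 62.50673294067383) [[0.51, 0.123, 0.141], [0.532, 0.149, 0.157], [0.56, 0.192, 0.163]]
 mark 75 [0.54104055 0.16918529 0.16080686] ((534.0584716796875, 160.3094482421875), (59.994449615478516, 19.541196823120117), 51.9046630859375)
 all ((538.9868774414062, 165.17535400390625), (164.65219116210938, 64.05306243896484), 62.59672927856445)
 dir [-0.46230455 -0.88672121] -2.0513887283365935 [0.53247237 0.15264154]
[0.37363983 0.35394384 0.26836267] [ 8.56415805e-01  5.16286636e-01 -2.00517700e-04  1.95982773e-04]
```

Emit:
{"method": "apply_moves", "body": {
  "commands": [
    [[0.65,2.4,-2.6,0,0.007],[0.65,4.8,-5.2,0,0.007],[0.65,7.2,-7.8,0,0.007],[0.65,9.6,-10.4,0,0.007],[0.65,12,-13,0,0.007],[0.65,14.4,-15.7,0,0.007],[0.65,16.8,-18.3,0,0.007],[0.65,16.8,-18.3,0,0.007],[0.65,16.8,-18.3,-3,0.007],[0.65,16.8,-18.3,-5,0.007],[0.65,16.8,-18.3,-7,0.007],[0.65,16.8,-18.3,-7,0.007]]
  ],
  "squeeze": 20
}}

```text
t: 7.2
ee_pos: [0.5384, 0.1671, 0.1945]
eef_rot: [0.856, 0.518, -0.004, -0.0]
contact_force: [-1.1, -0.2, -0.7]
gripper_width: 0.0597
grasp_force: 0.0
```

Emit:
{"method": "apply_moves", "body": {
  "commands": [
    [[0.65,0,0,-1.5,0],[0.65,0,0,-3,0],[0.65,0,0,-4.1,0],[0.65,0,0,-4.1,0],[0.65,0,0,-4.1,0]]
  ]
}}

```text
t: 7.62
ee_pos: [0.5409, 0.1699, 0.158]
eef_rot: [0.855, 0.519, -0.0, 0.0]
contact_force: [-0.1, 0.4, 0.2]
gripper_width: 0.0595
grasp_force: 0.0
```

Close and lift.

Emit:
{"method": "apply_moves", "body": {
  "commands": [
    [[0,0,0,0,0],[0,0,0,0,0],[0,0,0,0,0],[0,0,0,0,0],[0,0,0,0,0],[0,0,0,0,0],[0,0,0,0,0]]
  ],
  "squeeze": 20
}}

```text
t: 8.2
ee_pos: [0.5412, 0.1708, 0.1584]
eef_rot: [0.855, 0.519, 0.001, 0.0]
contact_force: [0.3, 0.6, 3.7]
gripper_width: 0.0339
grasp_force: 20.0
```

Emit:
{"method": "apply_moves", "body": {
  "commands": [
    [[0,0,0,1,0],[0,0,0,3,0],[0,0,0,6,0],[0,0,0,9,0],[0,0,0,12,0],[0,0,0,14,0],[0,0,0,14,0],[0,0,0,14,0]]
  ]
}}

```text
t: 8.87
ee_pos: [0.5411, 0.1709, 0.299]
eef_rot: [0.855, 0.519, 0.001, 0.0]
contact_force: [-0.1, -0.3, -3.1]
gripper_width: 0.0339
grasp_force: 20.0
```

```bash
python3 - <<'E'
from h import *
im,d=cap('scene');p=pts('scene',d)
cv2.imwrite('pics/s5.png',im[:,:,::-1])
m=(p[...,0]>.4)&(p[...,0]<.66)&(p[...,1]>.0)&(p[...,1]<.3)&(p[...,2]>.1)
hs=cv2.cvtColor(im,cv2.COLOR_RGB2HSV)
o=m&(hs[...,0]>5)&(hs[...,0]<18)&(hs[...,1]>180)&(hs[...,2]>110)&(p[...,2]<.25)
print(np.percentile(p[o],[2,50,98],axis=0).round(3))
s=r.state();print(s['ee_pos'],s['eef_rot'],s['contact_force'],s['moment'],s['gripper_width'])
E
```

```text
[[0.483 0.09  0.154]
 [0.51  0.104 0.208]
 [0.54  0.154 0.216]]
[0.54011593 0.17053487 0.29733069] [ 8.54629091e-01  5.19238773e-01 -4.47122487e-04 -1.13000878e-04] [ 0.10458143  1.13522683 -2.08811547] [-0.0687853   0.10336664  0.01339031] 0.03410445830884594
```

View pics/s5.png

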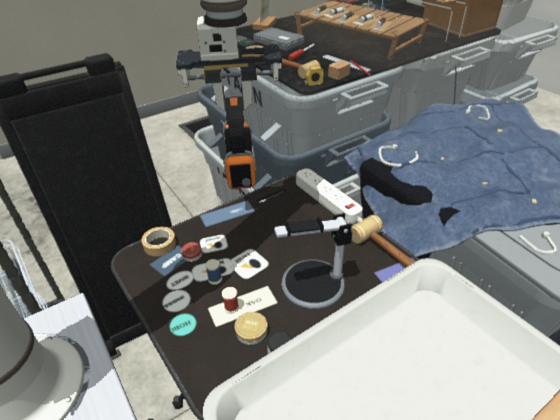

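Emit:
{"method": "apply_moves", "body": {
  "commands": [
    [[0,0,0,2,0.03],[0,0,-1,4.5,0.06],[0,0,-3,6.3,0.09],[0,-0.2,-6,6.3,0.12],[0,-0.4,-9,6.3,0.153],[0,-0.6,-12,6.3,0.153],[0,-0.8,-15,6.3,0.153],[0,-1,-18,6.3,0.153],[0,-1.2,-21,6.3,0.153],[0,-1.3,-24,6.3,0.153],[0,-1.3,-25.6,6.3,0.153],[0,-1.3,-25.6,6.3,0.153]]
  ]
}}

```text
t: 9.92
ee_pos: [0.5258, -0.0909, 0.3586]
eef_rot: [0.815, 0.58, -0.002, -0.0]
contact_force: [-0.1, -0.1, -2.3]
gripper_width: 0.0334
grasp_force: 20.0
```

```bash
python3 - <<'E'
from h import *
t=np.load('scene0.npz');P=pts('scene',t['d']);V=t['im'].max(2)
o=np.array([.5278,-.0853]);w=np.array([np.cos(-.3255),np.sin(-.3255)]);n=np.array([-w[1],w[0]])
s=(P[...,:2]-o)@w;u=(P[...,:2]-o)@n
k=(abs(s)<.08)&(abs(u)<.03)&(P[...,2]>.155)&(P[...,2]<.18)
b=k&(V<110)&(abs(s)<.045)
print(b.sum(),np.percentile(s[b],[1,50,99]),np.percentile(u[b],[1,50,99]))
for a in range(-40,40,10):
    e=b&(s*1000>=a)&(s*1000<a+10)
    if e.any(): print(a,e.sum(),np.percentile(u[e],[5,95])*1000,P[e][:,2].mean())
st=r.state();print(st['ee_pos'],st['eef_rot'],st['gripper_width'],st['contact_force'])
im,d=cap('scene');p=pts('scene',d);hs=cv2.cvtColor(im,cv2.COLOR_RGB2HSV)
E
```

```text
477 [-0.03237318  0.00073066  0.03408133] [-0.01419882 -0.00545095  0.01167607]
-40 29 [-13.49129407  10.1021502 ] 0.16929045634392922
-30 70 [-13.58312289   9.02215957] 0.16881868299292144
-20 69 [-12.69576765  10.02427741] 0.1670118527038818
-10 66 [-12.77168923   9.3532738 ] 0.1663801569281339
0 69 [-13.13096829  10.57227165] 0.1653519109319648
10 65 [-12.97139308  10.52228065] 0.16407135084363422
20 67 [-12.77593229   9.95715121] 0.16320506337949114
30 41 [-13.9635783   10.55906411] 0.16477322391257304
[ 0.52584542 -0.0908969   0.35864511] [ 8.14699759e-01  5.79877740e-01 -2.45954205e-03 -2.42399181e-04] 0.03344209421883648 [-0.14598226 -0.05136543 -2.29125929]
```

Emit:
{"method": "apply_moves", "body": {
  "commands": [
    [[0,0,0,0,0],[0,0,0,0,0],[0,0,0,0,0],[0,0,0,0,0]]
  ]
}}

```text
t: 10.3
ee_pos: [0.5277, -0.084, 0.3604]
eef_rot: [0.812, 0.584, -0.0, -0.0]
contact_force: [-0.7, 0.1, -2.1]
gripper_width: 0.0338
grasp_force: 20.0
```

Emit:
{"method": "apply_moves", "body": {
  "commands": [
    [[0,0,-0.2,-1.5,0],[0,0,-0.2,-3.5,0],[0,0,-0.2,-5.5,0],[0,0,-0.2,-7.5,0],[0,0,-0.2,-9.5,0],[0,0,-0.2,-11.5,0],[0,0,-0.2,-13.5,0],[0,0,-0.2,-15,0],[0,0,-0.2,-16,0],[0,0,-0.2,-16,0],[0,0,-0.2,-16,0]]
  ]
}}

```text
t: 11.22
ee_pos: [0.5278, -0.0869, 0.2008]
eef_rot: [0.812, 0.583, -0.0, -0.0]
contact_force: [-0.5, 0.7, -2.0]
gripper_width: 0.0336
grasp_force: 20.0
```

Emit:
{"method": "apply_moves", "body": {
  "commands": [
    [[0,0,0,-0.5,0],[0,0,0,-1,0],[0,0,0,-1.5,0],[0,0,0,-1.9,0],[0,0,0,-1.9,0],[0,0,0,-1.9,0]]
  ]
}}

```text
t: 11.72
ee_pos: [0.5276, -0.0873, 0.1816]
eef_rot: [0.813, 0.583, -0.0, -0.0]
contact_force: [-0.7, 0.6, -1.2]
gripper_width: 0.0339
grasp_force: 20.0
```

Emit:
{"method": "apply_moves", "body": {
  "commands": [
    [[0,0,0,-0.2,0],[0,0,0,-0.35,0],[0,0,0,-0.35,0],[0,0,0,-0.35,0]]
  ]
}}

```text
t: 12.05
ee_pos: [0.5279, -0.0873, 0.1784]
eef_rot: [0.812, 0.583, 0.0, 0.0]
contact_force: [0.1, -0.6, -1.1]
gripper_width: 0.0338
grasp_force: 20.0
```

```bash
python3 - <<'E'
from h import *
b,d=cap('scene');a,_=cap('top')
a=cv2.resize(a[130:270,230:380],None,fx=2.6,fy=2.6);b=cv2.resize(b[160:300,240:390],None,fx=2.6,fy=2.6)
cv2.imwrite('pics/c6.png',np.hstack([a,b])[:,:,::-1]);s=r.state();print(s['ee_pos'],s['contact_force'])
E
```

```text
[ 0.5279036  -0.08733117  0.17844092] [ 0.02089843  0.44593797 -0.14039985]
```

Emit:
{"method": "apply_moves", "body": {
  "commands": [
    [[0,0,0,-0.1,0],[0,0,0,-0.1,0],[0.4,0,0,-0.1,0],[0.45,0,0,-0.1,0],[0.5,0,0,-0.1,0],[0.5,0,0,-0.1,0],[0.5,0,0,-0.1,0]]
  ]
}}

```text
t: 12.73
ee_pos: [0.5278, -0.0873, 0.1772]
eef_rot: [0.812, 0.583, -0.0, -0.0]
contact_force: [-0.1, 0.3, 0.5]
gripper_width: 0.0454
grasp_force: 0.0
```

Emit:
{"method": "apply_moves", "body": {
  "commands": [
    [[0.55,0,0,0.5,0],[0.6,0,0,1.5,0],[0.6,0,0,3,0],[0.6,0,0,5,0],[0.6,0,0,8,0],[0.6,0,0,11,0],[0.6,-2,2,13,0],[0.6,-4,5,14,0],[0.6,-6,8,14,0],[0.6,-8,12,14,0],[0.6,-10,16,14,0],[0.6,-12,20,14,0]]
  ]
}}

```text
t: 13.73
ee_pos: [0.4109, 0.1057, 0.3187]
eef_rot: [0.813, 0.583, 0.001, 0.0]
contact_force: [-0.4, -0.1, -0.8]
gripper_width: 0.055
grasp_force: 0.0
```

```bash
python3 - <<'E'
from h import *
b,d=cap('scene');a,da=cap('top');p=pts('scene',d);q=pts('top',da)
o=np.array([.5278,-.0862]);w=np.array([np.cos(-.3255),np.sin(-.3255)]);n=np.array([-w[1],w[0]])
for nm,P in(('s',p),('t',q)):
    s=(P[...,:2]-o)@w;u=(P[...,:2]-o)@n
    for lo,hi in((-.052,-.04),(.04,.06),(-.02,.02)):
        k=(s>lo)&(s<hi)&(abs(u)<.01)&(P[...,2]>.14)&(P[...,2]<.2); print(nm,lo,k.sum(),np.median(P[k][:,2]) if k.any() else 0)
    k=(abs(s)<.05)&(abs(u)<.12)&(P[...,2]>.172)&(P[...,2]<.2);print(cv2.minAreaRect((np.c_[s[k],u[k]]*1e3).astype(np.float32)))
a=cv2.resize(a[130:270,230:380],None,fx=2.6,fy=2.6);b=cv2.resize(b[160:300,240:390],None,fx=2.6,fy=2.6)
cv2.imwrite('pics/c7.png',np.hstack([a,b])[:,:,::-1]);s=r.state();print(s['ee_pos'])
E
```

```text
s -0.052 60 0.154181903256307
s 0.04 98 0.15420269469453135
s -0.02 185 0.18029176968319144
((0.12093925476074219, -1.5516738891601562), (75.55928802490234, 33.64500427246094), 89.48169708251953)
t -0.052 51 0.1544463604247837
t 0.04 81 0.15444962128740738
t -0.02 183 0.18084668876184432
((0.5282688140869141, 1.0581703186035156), (77.52816772460938, 35.055686950683594), 87.9303207397461)
[0.40908809 0.11060595 0.31857747]
```

View pics/c7.png

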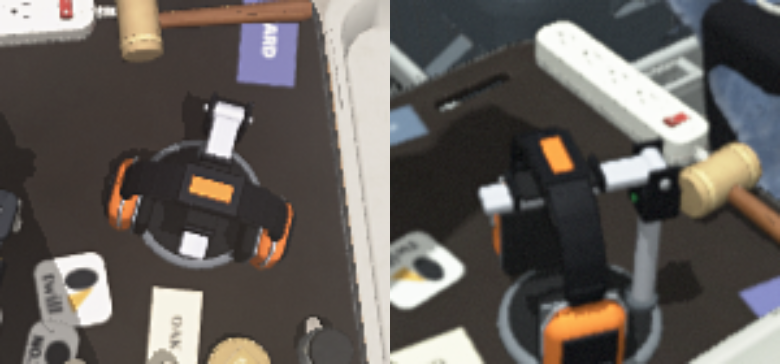

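The ear defenders hang centred over the rest, with one cup on each side. The arm is level: its tip and its column end both read 154 mm, and the crown top is at about 181 mm. The gripper is clear.

Emit:
{"method": "apply_moves", "body": {
  "commands": [
    [[0.6,0,0,0,0],[0.6,0,0,0,0],[0.6,0,0,0,0],[0.6,0,0,0,0],[0.6,0,0,0,0],[0.6,0,0,0,0]]
  ]
}}

```text
t: 14.33
ee_pos: [0.4121, 0.1037, 0.3172]
eef_rot: [0.813, 0.582, -0.0, -0.0]
contact_force: [0.8, -0.8, 0.4]
gripper_width: 0.0551
grasp_force: 0.0
```

```bash
python3 -c "
from cell import r
print(r.close_job())"
```

```text
the job is handed in; nothing more can be done
None
```

Job handed in at about 14 s: the ear defenders slipped from my light grip as I tipped them up, landed standing on their cups, then were picked up and hung centred on the rest, with the arm measured level (fully down) and the gripper clear.

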